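# Take the air temperature inside a balance's draft shield

## Robot

A 6-joint arm with a two-finger parallel gripper is mounted at the origin on the work surface. World frame = base frame: x ahead of the robot, y to its left, z up, the work surface at z = 0. Lengths are in m, angles in rad, forces in N, time in s.
With the tool pointing down it reaches from about 0.425 to 0.95 m from the base axis. Payload 3.5 kg.
Tool frame: the origin (TCP) lies midway between the tips of the shut fingers; the grasp point (between the pads) lies 19 mm behind it; z points along the fingers, y is the direction in which the jaws open and shut (so a half turn about z gives the same grasp; the last joint's range is limited). The gripper opens to 85 mm and grips with 20 to 120 N. Pads are 22 mm wide; open, the fingers measure 114 mm over their backs; the gripper's body (76 mm by 85 mm) begins 54 mm behind the grasp point. The pads swing forward as they close: fully open they stand 13 mm farther back than shut.
Start: joints at [-1.281, 0.286, 1.577, -0, 1.279, -0.15], TCP at [0.287, -0.611, 0.231] pointing down, gripper open.
Joint ranges: [-2.77, 2.77], [-0.9, 2.22], [0.21, 2.48], [-1.53, 4.67], [0.24, 2.81], [-2.84, 2.84]. Speed limits (rad/s): [2.79, 2.79, 3.14, 3.14, 3.14, 3.14].

## Interface

Orientations are given as a unit quaternion [x, y, z, w].
In Python, from plant import * gives the robot as it stands.
- The arm moves only by the shell command python3 -m jog 'ROWS' [FORCE]. ROWS is a JSON object of lists of equal length, an entry for each row: "travel": the shift along the world's x, y, z in mm, a list of three; "dr": the turn, a rotation vector about the world's x, y, z in degrees, a list of three; "jaw": the closure in counts, from 0 (fully open) to 255 (shut). In form: {"travel": [[x, y, z], ...], "dr": [[wx, wy, wz], ...], "jaw": [jaw, ...]}. A call has 1 to 5 rows; each row shifts and turns the commanded pose from where the row before left it; what a row does not reach is not made up. A row lasts 1/12 s, in which the tool goes at most 41.7 mm and 7.16 degrees, less where a joint would pass 70% of its speed; a pose out of reach is approached as far as the arm can. A call is refused whole if a number of a shift passes 41.7 or a number of a turn 7.16, either way. A call with a gripper value outside its range is refused whole. The fingers move at their own pace and stop on an object; FORCE is the grip in N (left out, the last holds). Time passes only in rows, so rows that do not move let the fingers close. It gives the time, the measured TCP pose, the force and the opening at its end, in the units of the state.
- get_state(): the state, without advancing time (a new reading comes with each control period).
- read_camera(name): name is "scene" or "top" or "wrist"; returns the picture (480x640x3 uint8, red, green, blue); there is no depth.
- camera_info(name): a dict with "K" (3x3 intrinsics, pixels), "k1" (the pictures are not rectified: a ray, as slopes to the right and down, at radius r is drawn at 1 + k1 r^2 times it, then the intrinsics apply), "R" (3x3) and "t" (3): a world point X has camera coordinates R X + t; the wrist camera has in their place "mount" (4x4, takes a point from camera to tool coordinates, whose origin is the TCP and whose axes are the flange's). Camera axes: x right, y down, z forward; pixel columns grow to the right and rows downward; lengths in m; the calibration is good to about 2 mm. A picture is of the moment at which its call begins: read the wrist's pose just before it. camera_info takes no time and is no camera call.
- sign_off(): hands the job in, once; it reports no verdict.
The state is a dict: "time": time; "qpos": joint angles; "dq": joint speeds; "joint_efforts": joint torques, N m; "eef_pos": TCP position; "tcp_rot": TCP orientation; "contact_force": force on the tool from outside, world axes, zero at the start; "wrist_torque": the same for the moment, N m; "opening": opening from 0.0 (shut) to 1.0 (fully open).
Only numpy, scipy, OpenCV 4.12 (cv2) and the standard library are available. Lean on these libraries where they do the work, as an engineer would, in place of code of your own. Each camera call takes 0.05 s, during which the arm holds its last target. There are 200 camera calls.

## Task

Lift the blue stopper out of the port in the balance's glass lid and set it, plug down and fully home, in the hole of the aluminium parking block. Then draw the temperature probe out of its stand and lower its stem through the open port, without the probe touching the balance or the weight in it, until the red ring on the stem is level with the top of the white port; finish while still holding the probe there, still, upright and centred in the bore. Do not push against the balance, and leave everything else on the bench where it is.

Things in the scene. Friction and masses are not known exactly. Their poses are not given: they have to be found in the camera images.
- balance: white balance with a closed glass chamber, fixed. Origin on the bench on the vertical axis through pan and port; z up, -x to its display front. Base x -172 to +103 mm, 200 mm wide (y), 60 mm high; chamber 160 (x) by 170 mm (y) round the axis, glass lid's top at 165 mm. Mid-lid is the port: white bush, 36 mm outside, 20 mm bore, top at 175 mm, low 46 mm grey rim at its foot. Pan top at 75 mm.
- port_mouth (a point): centre of the bore at the top of the white port bush (175 mm above the bench); z up along the bore's axis. The bore is 20 mm wide and its wall runs 30 mm down from this point; below that is the open chamber
- stopper: blue stopper loosely closing the port at the start. Origin mid-underside of its flange, z up; flange 36 mm diameter, 6 mm thick; above it a round knob to grip, 20 mm diameter, from 6 to 36 mm above the origin; below it a dark rubber plug, 16 mm diameter, 14 mm long, small chamfer. Seated, the flange lies on the rim and the origin is at the mouth's centre. About 35 g
- block_mouth (a point): centre of the hole at the top of the aluminium parking block for the stopper, z up: a round block 60 mm in diameter (rubber foot 68 mm) and 40 mm high, fixed to the bench; the hole is 20 mm wide and 22 mm deep. It stands either left or right of the balance
- stand_mouth (a point): centre of the hole at the top of the probe stand, z up, 100 mm above the bench: a grey upright tube 30 mm in diameter with a 14 mm bore, 90 mm deep, on a round dark foot 84 mm in diameter, fixed to the bench. It stands on the other side of the balance from the parking block
- probe: cordless temperature probe, at the start upright in its stand, stem down, handle resting on the tube. Origin in the middle of the handle's lower face, z up along the handle. Handle: black cylinder, 24 mm diameter, from 0 to 80 mm above the origin; stem: straight steel rod, 8 mm diameter, reaching 88 mm below the origin, with a red ring and a brass tip. About 110 g
- probe_tip (a point): lower end of the probe's stem, on its axis, 88 mm below the handle's lower face
- probe_ring (a point): centre of the red immersion ring (4 mm wide) on the stem, on its axis, 60 mm above the tip and 28 mm below the handle's lower face
- weight_500g: stainless knobbed weight, 40 mm across, 66 mm tall, origin at the centre of its underside; bystander
- weight_200g: stainless knobbed weight, 30 mm across, 48 mm tall, origin at the centre of its underside; bystander
- bottle: amber glass bottle with white cap, 60 mm across, 135 mm tall, origin at the centre of its underside; bystander
- blower: dark rubber dust blower standing on its bulb, red nozzle up, 62 mm across, 100 mm tall, origin at the centre of its underside; bystander
- tweezers: steel weight tweezers with black tips lying flat along their x axis, 155 mm long, 26 mm wide, 6 mm high, origin on the bench under the middle; bystander
- dish: low open glass dish, 68 mm across, 14 mm high, origin at the centre of its underside; bystander
- weight_20g: small stainless knobbed weight, 17 mm across, 20 mm tall, standing on the balance's pan inside the glass chamber right under the port; origin at the centre of its underside; bystander, must not be touched
There are look-alikes about, which are no part of the job. Leave any green or purple look-alike of the part that bears stand_mouth alone.

How it is judged:
By the outcome, as a careful person would: the job done as asked, in the order asked, and still so for the second after the job is handed in, while the arm keeps its last pose, push and grip.
It also fails if it takes over 69 s, if anything falls off the work surface, if the arm or the gripper's body presses on something with over 40 N, if the wrist force passes 120 N, or if a joint passes its speed limit or range.

## Working session

There is one attempt and no reset: what is moved stays moved. The work goes in short steps, Python scripts to look and compute and a shell command to move; the robot and the scene stay as the last step left them, time stands still between calls to the robot, and variables do not carry over. Pictures are saved under pics/ and viewed, about 8 in all and at most 12, crops included, and the job is handed in when it is done.

```bash
mkdir -p pics; ls
python3 - <<'E'
from plant import *
import cv2,numpy as np
s=get_state();print(s)
for n in("scene","top"):
    cv2.imwrite(f"pics/{n}0.png",read_camera(n)[...,::-1]);c=camera_info(n);print(n,c)
print(camera_info("wrist"))
E
```

```text
pics
{'time': 0.0, 'qpos': array([-1.28100775e+00,  2.87175860e-01,  1.57816925e+00,  7.62065968e-06,
        1.27860171e+00, -1.50040186e-01]), 'dq': array([ 0.00027778,  0.0004505 , -0.00055304, -0.00054212, -0.00080076,
        0.00063882]), 'joint_efforts': array([-2.46205118e-04, -4.05986845e+01, -2.92625731e+01, -1.56611059e-04,
        5.91409756e-03,  3.60921874e-06]), 'eef_pos': array([ 0.2872195 , -0.61012107,  0.22994458]), 'tcp_rot': array([ 9.75915694e-01,  2.18144842e-01, -7.85419152e-05, -1.17446145e-03]), 'contact_force': array([ 0.25429686, -0.08251577,  0.91060081]), 'wrist_torque': array([-0.03212481,  0.00871004,  0.01959409]), 'opening': 0.9982334603627412}
scene {'K': array([[502.38295514,   0.        , 323.62504916],
       [  0.        , 502.38295514, 233.06607152],
       [  0.        ,   0.        ,   1.        ]]), 'k1': 0.0034408478630403735, 'R': array([[-0.55240415,  0.83346457,  0.01365507],
       [ 0.54618785,  0.37428043, -0.74939508],
       [-0.62970508, -0.40651072, -0.66198229]]), 't': array([ 0.30513987, -0.16995712,  1.52575805])}
top {'K': arr
[... 223 characters left out ...]
0946967],
       [-0.99332938,  0.02191406, -0.11321009],
       [ 0.11338762,  0.0070318 , -0.99352594]]), 't': array([-0.00454649,  0.49429661,  1.40828251])}
{'K': array([[332.92178508,   0.        , 313.16953651],
       [  0.        , 332.92178508, 237.77035123],
       [  0.        ,   0.        ,   1.        ]]), 'k1': -0.04630823472753746, 'mount': array([[ 4.69843818e-04, -9.53717549e-01, -3.00703534e-01,
         7.70528776e-02],
       [ 9.99999649e-01,  6.56605025e-04, -5.20020766e-04,
         1.80720352e-04],
       [ 6.93396382e-04, -3.00703184e-01,  9.53717523e-01,
        -1.42409791e-01],
       [ 0.00000000e+00,  0.00000000e+00,  0.00000000e+00,
         1.00000000e+00]])}
```

View pics/scene0.png

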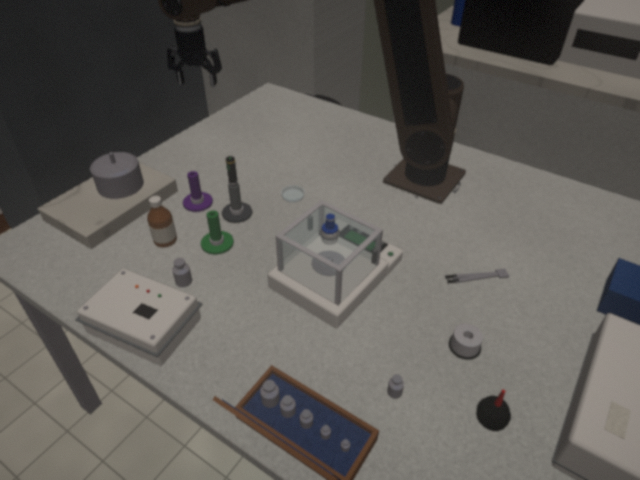

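View pics/top0.png

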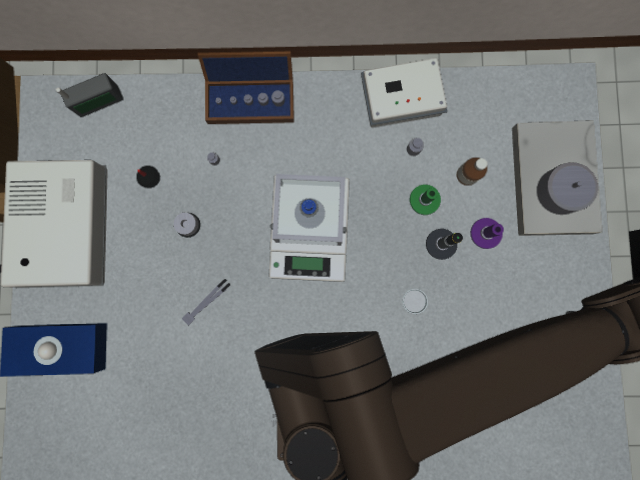

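The scene view shows the balance at about (335,265) with the blue stopper at (330,228), the block at (466,341) and the grey stand with the black probe at (233,190). In the top view these are the stopper (309,207), block (187,224) and probe (442,243)→(460,238). The green and purple stands are decoys.

```bash
cat > h.py <<'E'
from plant import *
import cv2,numpy as np
from scipy.spatial.transform import Rotation as Ro
def cam(n,s=None):
    c=camera_info(n)
    if n=="wrist":
        T=np.eye(4);T[:3,:3]=Ro.from_quat(s["tcp_rot"]).as_matrix();T[:3,3]=s["eef_pos"]
        M=T@c["mount"];return c["K"],c["k1"],M[:3,:3],M[:3,3]
    return c["K"],c["k1"],c["R"].T,-c["R"].T@c["t"]
def ray(c,uv):
    K,k1,R,o=c
    p=np.array([(uv[0]-K[0,2])/K[0,0],(uv[1]-K[1,2])/K[1,1]]);q=p.copy()
    for _ in range(20):q=p/(1+k1*q@q)
    d=R@np.array([*q,1]);return o,d/np.linalg.norm(d)
def plane(c,uv,z):
    o,d=ray(c,uv);return o+d*(z-o[2])/d[2]
def tri(c1,u1,c2,u2):
    o,d=ray(c1,u1);p,e=ray(c2,u2)
    a,b=np.linalg.lstsq(np.c_[d,-e],p-o,rcond=None)[0]
    A,B=o+a*d,p+b*e;return (A+B)/2,np.linalg.norm(A-B)
def proj(c,X):
    K,k1,R,o=c;x=R.T@(np.asarray(X)-o);q=x[:2]/x[2];q=q*(1+k1*q@q);return K[:2,:2]@q+K[:2,2]
def blobs(img,mask,amin=20,roi=None):
    m=mask.astype(np.uint8)
    if roi:
        z=np.zeros_like(m);x0,y0,x1,y1=roi;z[y0:y1,x0:x1]=1;m*=z
    n,l,st,ce=cv2.connectedComponentsWithStats(m)
    return [(ce[i].round(1),st[i]) for i in range(1,n) if st[i][4]>=amin]
E
python3 - <<'E'
from h import *
t=cv2.imread("pics/top0.png");s=cv2.imread("pics/scene0.png");ct,cs=cam("top"),cam("scene")
for n,i,r in(("top",t,(285,190,335,230)),("scene",s,(310,205,350,245))):
    h=cv2.cvtColor(i,cv2.COLOR_BGR2HSV);m=(h[...,0]>100)&(h[...,0]<130)&(h[...,1]>120)
    print(n,blobs(i,m,15,r))
for z in(0.04,):print("block",plane(ct,(187,224),z),plane(cs,(466,333),z))
print("probe top",tri(ct,(460,238),cs,(231,158)))
print("stand foot",plane(ct,(441,244),0.01),plane(cs,(237,212),0.01))
print("knob", plane(ct,(309,206),.211))
a=[cv2.resize(c,(400,300),interpolation=cv2.INTER_CUBIC) for c in (t[190:250,150:230],t[210:270,420:500],s[310:370,425:505],s[145:235,190:310])]
cv2.imwrite("pics/c1.png",np.vstack([np.hstack(a[:2]),np.hstack(a[2:])]))
b=t[170:290,260:360];
g=cv2.cvtColor(b,cv2.COLOR_BGR2HSV);w=((g[...,2]>170)&(g[...,1]<25)).astype(np.uint8)
E
```

```text
top [(array([308.4, 206.4]), array([302, 200,  14,  14, 156], dtype=int32))]
scene [(array([329.4, 228.7]), array([323, 225,  14,   7,  51], dtype=int32))]
block [0.51440701 0.32688708 0.04      ] [0.51824172 0.32981102 0.04      ]
probe top (array([ 0.44757654, -0.35634154,  0.17570847]), np.float64(0.004285131596121599))
stand foot [ 0.4489696  -0.34987991  0.01      ] [ 0.45734449 -0.34700871  0.01      ]
knob [ 0.52850369 -0.0010857   0.211     ]
```

View pics/c1.png

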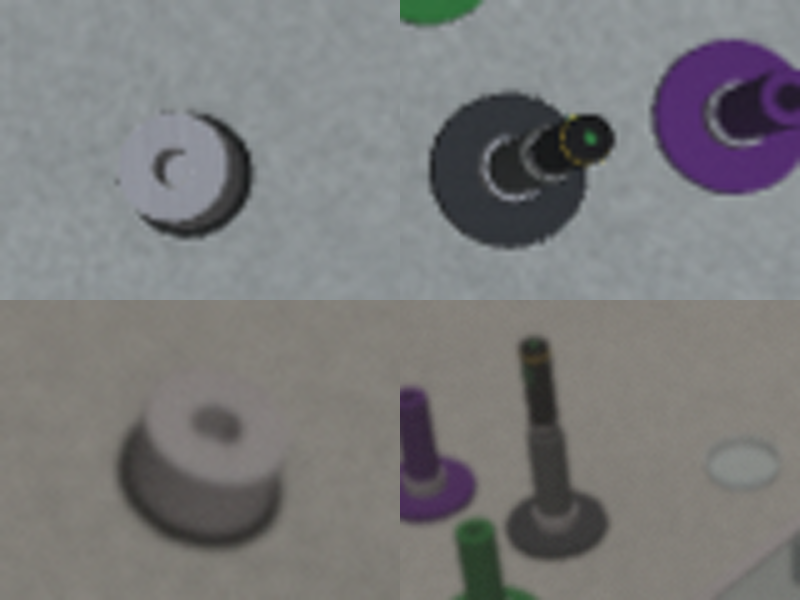

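```bash
D='"dr":[[0,0,0],[0,0,0],[0,0,0],[0,0,0],[0,0,0]],"jaw":[0,0,0,0,0]'
python3 -m jog '{"travel":[[10,30,20],[15,36,12],[15,38,7],[15,38,7],[15,38,7]],"dr":[[0,0,0],[0,0,0],[0,0,0],[0,0,0],[0,0,0]],"jaw":[0,0,0,0,0]}'
python3 -m jog '{"travel":[[15,38,7],[15,38,7],[15,38,7],[15,38,5],[15,38,5]],"dr":[[0,0,0],[0,0,0],[0,0,0],[0,0,0],[0,0,0]],"jaw":[0,0,0,0,0]}'
python3 -m jog '{"travel":[[15,38,0],[15,38,0],[15,38,0],[15,38,0],[15,38,0]],"dr":[[0,0,0],[0,0,0],[0,0,0],[0,0,0],[0,0,0]],"jaw":[0,0,0,0,0]}'
python3 -m jog '{"travel":[[15,38,0],[5,17,0],[0,0,0]],"dr":[[0,0,0],[0,0,0],[0,0,0]],"jaw":[0,0,0]}'
python3 - <<'E'
from h import *
s=get_state();i=read_camera("wrist")[...,::-1];c=cam("wrist",s);cv2.imwrite("pics/w1.png",i)
print(s["eef_pos"],s["time"])
h=cv2.cvtColor(np.ascontiguousarray(i),cv2.COLOR_BGR2HSV);m=(h[...,0]>100)&(h[...,0]<130)&(h[...,1]>120)
print(blobs(i,m,100))
print(proj(c,(.5285,0,.211)),proj(c,(.5285,0,.175)))
E
```

```text
time: 0.52
eef_pos: [0.3576, -0.4288, 0.284]
tcp_rot: [0.976, 0.218, -0.0, -0.0]
contact_force: [0.8, 0.3, 0.3]
opening: 0.999
time: 0.93
eef_pos: [0.4325, -0.2387, 0.3153]
tcp_rot: [0.976, 0.218, 0.0, -0.0]
contact_force: [2.1, -0.8, -0.2]
opening: 1.001
time: 1.35
eef_pos: [0.5074, -0.0486, 0.315]
tcp_rot: [0.976, 0.218, -0.0, -0.0]
contact_force: [0.4, -1.1, -0.7]
opening: 1.002
time: 1.6
eef_pos: [0.5277, 0.0079, 0.3146]
tcp_rot: [0.975, 0.221, -0.0, -0.001]
contact_force: [-0.2, 0.1, 0.1]
opening: 0.998
[0.52765314 0.0078561  0.31461317] 1.6
[(array([324.9, 223.9]), array([ 305,  204,   41,   42, 1214], dtype=int32))]
[322.93189775 240.31526726] [321.88480638 227.69912906]
```

View pics/w1.png

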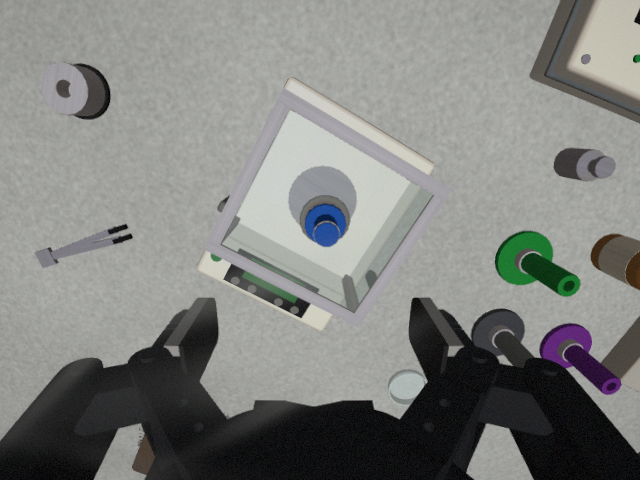

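The wrist view shows the knob top at about (326,233), the flange disc centred at about (325,223), the white rim around it, and the block hole at (64,88).

Run:
```python
from h import *
s=get_state();c=cam("wrist",s);i=cv2.imread("pics/w1.png")
h=cv2.cvtColor(i,cv2.COLOR_BGR2HSV);m=(h[...,0]>100)&(h[...,0]<130)&(h[...,1]>120)
v=np.unique(h[...,2][m],return_counts=True);print(v[0][::6],v[1][::6])
for T in(150,170,190,210):print(T,blobs(i,m&(h[...,2]>T),30))
print("knobtop",plane(c,(326,233),.211)); 
pts=np.argwhere(m)[:,::-1].astype(np.int32);e=cv2.minEnclosingCircle(pts);print(e)
print("flange",plane(c,e[0],.181)); print("block wrist",plane(c,(65,87.5),.04))
ct,cs=cam("top"),cam("scene");print("block top",plane(ct,(184.7,223.6),.04),"scene",plane(cs,(468.3,334.6),.04))
print("probe top",plane(ct,(457.4,237.6),.18),"foot",plane(ct,(441.6,244),.004), tri(ct,(457.4,237.6),cs,(230.2,158)))
```

```text
[  1   7  13  19  61  67  73  83  90  98 105 111 119 125 131 138 144 150
 156] [ 14  40 111  50   3  15   2   1   2   1   3   1   2   1   1   7   8  55
  65]
150 [(array([324.4, 225.4]), array([306, 206,  39,  40, 813], dtype=int32))]
170 []
190 []
210 []
knobtop [ 0.53444495 -0.00155277  0.211     ]
((320.68438720703125, 355.0955810546875), 340.64874267578125)
flange [ 0.41181887 -0.05708314  0.181     ]
block wrist [0.52010484 0.32988927 0.04      ]
block top [0.51561029 0.332974   0.04      ] scene [0.51944355 0.33527795 0.04      ]
probe top [ 0.44952063 -0.35099614  0.18      ] foot [ 0.44942454 -0.35283375  0.004     ] (array([ 0.45025312, -0.35230969,  0.17787638]), np.float64(0.0018161832785275423))
```

```bash
python3 -m jog '{"travel":[[4,-9,-30],[0,0,-30],[0,0,0],[0,0,0]],"dr":[[0,0,0],[0,0,0],[0,0,0],[0,0,0]],"jaw":[90,90,90,90]}'
python3 - <<'E'
from h import *
s=get_state();i=np.ascontiguousarray(read_camera("wrist")[...,::-1]);c=cam("wrist",s);cv2.imwrite("pics/w2.png",i)
print(s["eef_pos"],s["tcp_rot"],s["time"])
h=cv2.cvtColor(i,cv2.COLOR_BGR2HSV);m=((h[...,0]>100)&(h[...,0]<130)&(h[...,1]>120)&(h[...,2]>60)).astype(np.uint8)
print([(a,b) for a,b in blobs(i,m,100)])
for z in(.211,.181):print(proj(c,(.531,-.001,z)))
a=cv2.resize(i[140:320,220:440],(770,630)[:2] if 0 else (726,594),interpolation=cv2.INTER_CUBIC);cv2.imwrite("pics/c2.png",a)
E
```

```text
time: 1.98
eef_pos: [0.5299, -0.0056, 0.2534]
tcp_rot: [0.976, 0.217, -0.002, -0.001]
contact_force: [0.4, -0.5, 0.5]
opening: 0.648
[ 0.52988858 -0.00564744  0.25335395] [ 9.76103960e-01  2.17288524e-01 -2.43041207e-03 -9.22032699e-04] 1.9833
[(array([309.1, 233.9]), array([ 284,  216,   51,   43, 1254], dtype=int32)), (array([307.9, 257.7]), array([293, 243,  31,  30, 735], dtype=int32))]
[306.95841543 262.78062636]
[307.89517307 246.22605761]
```

View pics/c2.png

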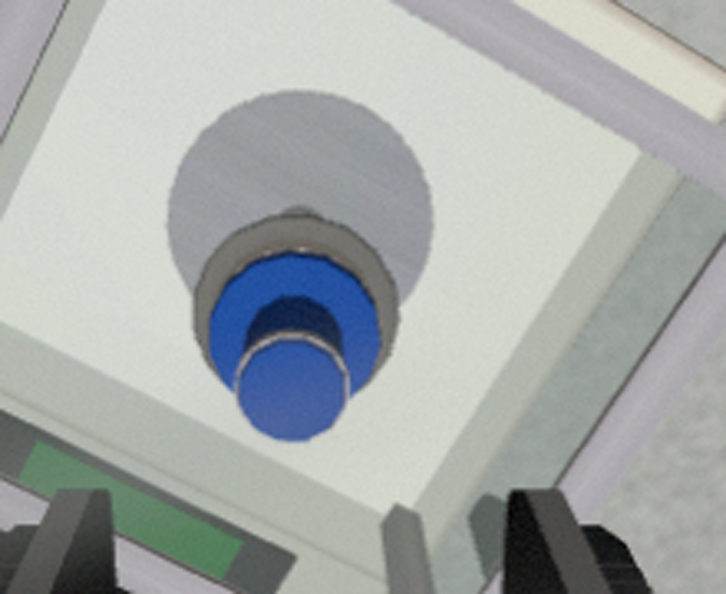

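The crop shows the knob top at full-image (308,257.5) and the flange, 51 px wide, centred at about (309.5,241.5). Both fingertips are in view at the bottom, straddling the knob.

Run:
```python
from h import *
s=get_state();c=cam("wrist",s)
print(s["eef_pos"],plane(c,(307.9,257.5),.211),plane(c,(309.5,241.5),.181))
R=Ro.from_quat(s["tcp_rot"]).as_matrix();print(R[:,2],R[:,1])
```

```text
[ 0.53117691 -0.00566689  0.25563919] [ 5.34957167e-01 -4.77798718e-04  2.11000000e-01] [ 0.53545413 -0.00092544  0.181     ]
[-7.37682010e-04  8.56672027e-07 -9.99999728e-01] [ 4.24461318e-01 -9.05446018e-01 -3.13893234e-04]
```

Run:
```python
from h import *
s=get_state();i=np.ascontiguousarray(read_camera("wrist")[...,::-1]);c=cam("wrist",s)
s2=get_state();print(s["eef_pos"],s2["eef_pos"])
h=cv2.cvtColor(i,cv2.COLOR_BGR2HSV);m=((h[...,0]>100)&(h[...,0]<130)&(h[...,1]>120)&(h[...,2]>60)).astype(np.uint8)
b=blobs(i,m,100);print(b)
k=min(b,key=lambda q:q[1][4]);f=max(b,key=lambda q:q[1][4])[1]
print(plane(c,k[0]-[0,.3],.211),plane(c,(f[0]+f[2]/2-.5,f[1]+f[2]/2-.5),.181))
t=cv2.imread("pics/top0.png");ct=cam("top")
h=cv2.cvtColor(t,cv2.COLOR_BGR2HSV)
for T in(100,130):print(blobs(t,(h[...,0]>100)&(h[...,0]<130)&(h[...,1]>120)&(h[...,2]>T),15,(285,190,335,230)))
```

```text
[ 0.53117691 -0.00566689  0.25563919] [ 0.53195978 -0.00564566  0.25705572]
[(array([307.9, 234.9]), array([ 283,  217,   51,   43, 1231], dtype=int32)), (array([306.8, 258.2]), array([292, 244,  31,  29, 723], dtype=int32))]
[5.34442640e-01 1.27362659e-05 2.11000000e-01] [ 5.34688462e-01 -1.45400478e-04  1.81000000e-01]
[(array([308.3, 206.2]), array([302, 200,  14,  14, 149], dtype=int32))]
[(array([308. , 205.6]), array([302, 200,  13,  13,  95], dtype=int32))]
```

```bash
python3 -m jog '{"travel":[[1,5.5,-15],[0,0,-20],[0,0,-20],[0,0,-15],[0,0,0]],"dr":[[0,0,0],[0,0,0],[0,0,0],[0,0,0],[0,0,0]],"jaw":[90,90,90,90,90]}'
python3 -m jog '{"travel":[[0,0,0],[0,0,0],[0,0,0]],"dr":[[0,0,0],[0,0,0],[0,0,0]],"jaw":[90,90,90]}'
python3 - <<'E'
from h import *
s=get_state();i=np.ascontiguousarray(read_camera("wrist")[...,::-1]);c=cam("wrist",s)
print(s["eef_pos"],s["tcp_rot"]);cv2.imwrite("pics/w3.png",i)
h=cv2.cvtColor(i,cv2.COLOR_BGR2HSV);m=((h[...,0]>100)&(h[...,0]<130)&(h[...,1]>120)&(h[...,2]>60)).astype(np.uint8)
b=blobs(i,m,100);print(b)
k=min(b,key=lambda q:q[1][4]);print(plane(c,k[0],.211))
a=cv2.resize(i[160:480,100:540],(770,560),interpolation=cv2.INTER_CUBIC);cv2.imwrite("pics/c3.png",a)
E
```

```text
time: 2.5
eef_pos: [0.5315, 0.0006, 0.1841]
tcp_rot: [0.976, 0.218, -0.001, -0.001]
contact_force: [0.0, -0.1, -0.5]
opening: 0.647
time: 2.75
eef_pos: [0.5338, 0.0004, 0.1879]
tcp_rot: [0.976, 0.218, 0.002, 0.001]
contact_force: [-0.4, 0.6, -0.0]
opening: 0.646
[5.33825024e-01 4.08557454e-04 1.87882618e-01] [9.75926311e-01 2.18089967e-01 1.96556010e-03 8.59549491e-04]
[(array([314.6, 288.1]), array([ 280,  263,   70,   55, 2534], dtype=int32)), (array([314.4, 327.9]), array([ 292,  308,   46,   41, 1515], dtype=int32))]
[5.34429383e-01 5.03395077e-05 2.11000000e-01]
```

View pics/c3.png

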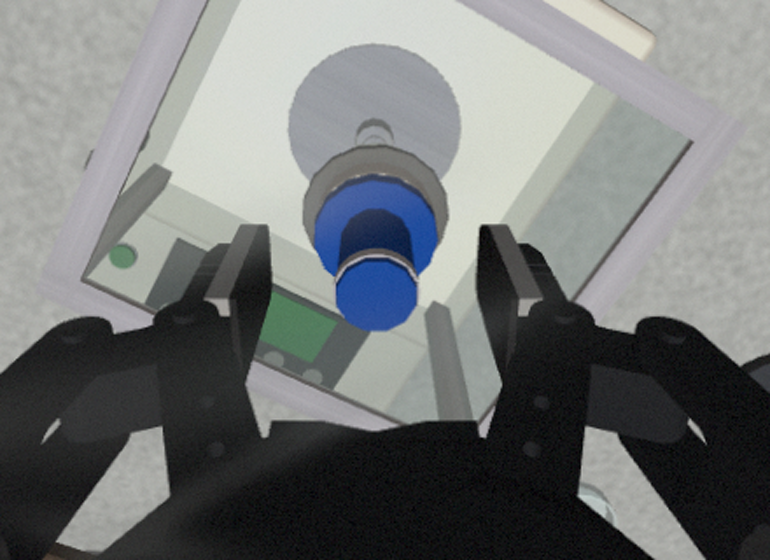

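The knob sits centred between the fingers, with the pads level on both sides. I'll close now.

```bash
python3 -m jog '{"travel":[[0,0,-4],[0,0,0],[0,0,0],[0,0,0],[0,0,0]],"dr":[[0,0,0],[0,0,0],[0,0,0],[0,0,0],[0,0,0]],"jaw":[130,170,200,255,255]}' 40
python3 -m jog '{"travel":[[0,0,0],[0,0,0],[0,0,0]],"dr":[[0,0,0],[0,0,0],[0,0,0]],"jaw":[255,255,255]}'
python3 -m jog '{"travel":[[0,0,0],[0,0,0],[0,0,0]],"dr":[[0,0,0],[0,0,0],[0,0,0]],"jaw":[255,255,255]}'
python3 -c "
from h import *
s=get_state();print(s['eef_pos'],s['tcp_rot'],s['contact_force'],s['wrist_torque'])"
```

```text
time: 3.22
eef_pos: [0.5325, 0.0008, 0.1814]
tcp_rot: [0.976, 0.218, 0.0, -0.0]
contact_force: [-0.1, 0.1, 0.9]
opening: 0.227
time: 3.47
eef_pos: [0.5325, 0.0008, 0.1815]
tcp_rot: [0.976, 0.218, 0.0, 0.0]
contact_force: [-0.5, 0.3, 1.0]
opening: 0.218
time: 3.72
eef_pos: [0.5325, 0.0008, 0.1814]
tcp_rot: [0.976, 0.218, 0.0, 0.0]
contact_force: [-0.3, 0.7, 0.4]
opening: 0.219
[0.532472   0.00077442 0.18142898] [9.75919490e-01 2.18131022e-01 7.39386471e-05 5.92281060e-06] [-0.34233748  0.70952429  0.41029379] [ 0.05557084  0.0328797  -0.03854314]
```

```bash
python3 -m jog '{"travel":[[0,0,3],[0,0,6],[0,0,15],[0,0,20],[0,0,20]],"dr":[[0,0,0],[0,0,0],[0,0,0],[0,0,0],[0,0,0]],"jaw":[255,255,255,255,255]}'
python3 -m jog '{"travel":[[-5,20,0],[-7,36,0],[-7,38,0],[-7,38,0],[-7,38,0]],"dr":[[0,0,0],[0,0,0],[0,0,0],[0,0,0],[0,0,0]],"jaw":[255,255,255,255,255]}'
python3 -m jog '{"travel":[[-7,38,-10],[-7,36,-20],[-7,32,-25],[-6,24,-30],[0,10,-30]],"dr":[[0,0,0],[0,0,0],[0,0,0],[0,0,0],[0,0,0]],"jaw":[255,255,255,255,255]}'
python3 -m jog '{"travel":[[0,0,0],[0,0,0],[0,0,0],[0,0,0]],"dr":[[0,0,0],[0,0,0],[0,0,0],[0,0,0]],"jaw":[255,255,255,255]}'
python3 - <<'E'
from h import *
s=get_state();i=np.ascontiguousarray(read_camera("wrist")[...,::-1]);c=cam("wrist",s)
print(s["eef_pos"],get_state()["eef_pos"],s["tcp_rot"]);cv2.imwrite("pics/w4.png",i);np.save("w4.npy",[s["eef_pos"].tolist()+s["tcp_rot"].tolist()])
u=proj(c,(.5185,.332,.04));print(u)
E
```

```text
time: 4.13
eef_pos: [0.5319, 0.0008, 0.2457]
tcp_rot: [0.976, 0.218, -0.001, -0.0]
contact_force: [-0.0, -0.5, -0.1]
opening: 0.222
time: 4.55
eef_pos: [0.4989, 0.1721, 0.2459]
tcp_rot: [0.976, 0.218, 0.0, 0.0]
contact_force: [1.2, 0.4, -0.2]
opening: 0.22
time: 4.97
eef_pos: [0.4715, 0.314, 0.1303]
tcp_rot: [0.976, 0.22, 0.001, -0.001]
contact_force: [0.1, -0.3, -0.1]
opening: 0.219
time: 5.3
eef_pos: [0.4744, 0.3105, 0.1332]
tcp_rot: [0.976, 0.218, 0.002, -0.0]
contact_force: [-0.1, -0.0, -0.2]
opening: 0.22
[0.47435688 0.31047883 0.13318678] [0.47435309 0.31043346 0.1332288 ] [ 9.76050855e-01  2.17530592e-01  2.25137216e-03 -3.16778701e-04]
[312.02724596 175.32890633]
```

View pics/w4.png

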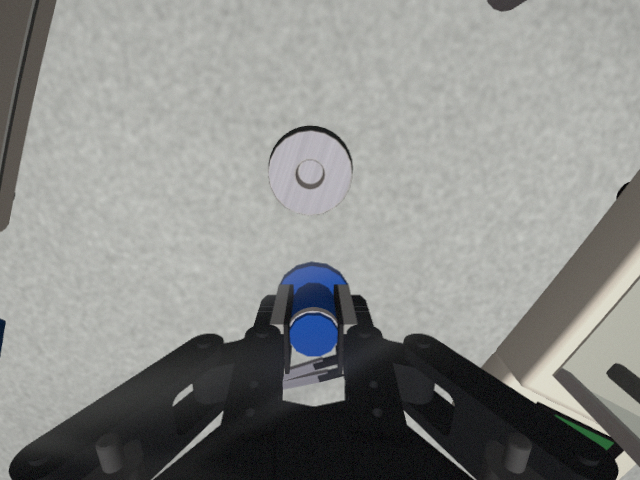

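The stopper hangs straight in the jaws, with the knob top at (314,334). The block's top face is centred at about (311,173) and its hole is at (310,174).

Run:
```python
from h import *
a=np.load("w4.npy")[0];s=dict(eef_pos=a[:3],tcp_rot=a[3:]);c=cam("wrist",s);i=cv2.imread("pics/w4.png")
g=cv2.cvtColor(i,cv2.COLOR_BGR2HSV)
m=((g[...,0]>100)&(g[...,0]<130)&(g[...,1]>120)&(g[...,2]>60));b=blobs(i,m,100);print(b)
G=cv2.cvtColor(i,cv2.COLOR_BGR2GRAY);cs=cv2.HoughCircles(cv2.GaussianBlur(G,(3,3),0)[110:230,250:370],cv2.HOUGH_GRADIENT,1,5,param1=120,param2=12,minRadius=10,maxRadius=48)
if cs is not None:print((cs[0][:6]+[250,110,0]).round(1))
k=[q for q in b if q[0][1]>310][0][0]
print("hole",plane(c,(310.3,174),.04),"face",plane(c,(310.5,172.5),.04),"knob",plane(c,k,s["eef_pos"][2]+.0296),s["eef_pos"])
```

```text
[(array([313.6, 287.5]), array([ 282,  266,   65,   50, 1879], dtype=int32)), (array([313.1, 334.3]), array([ 289,  313,   49,   43, 1661], dtype=int32))]
[[308.5 163.5  38.5]
 [309.5 173.5  15.5]
 [317.5 156.5  29.3]
 [314.5 167.5  35.2]
 [302.5 158.5  30.7]
 [298.5 162.5  30.2]]
hole [0.51882304 0.33348943 0.04      ] face [0.51982703 0.33380332 0.04      ] knob [0.4758424  0.31106651 0.16278678] [0.47435688 0.31047883 0.13318678]
```

```bash
python3 -m jog '{"travel":[[20,10,0],[23,12.5,-10],[0,0,-25],[0,0,-20],[0,0,0]],"dr":[[0,0,0],[0,0,0],[0,0,0],[0,0,0],[0,0,0]],"jaw":[255,255,255,255,255]}'
python3 -m jog '{"travel":[[0,0,0],[0,0,0],[0,0,0],[0,0,0]],"dr":[[0,0,0],[0,0,0],[0,0,0],[0,0,0]],"jaw":[255,255,255,255]}'
python3 - <<'E'
from h import *
s=get_state();i=np.ascontiguousarray(read_camera("wrist")[...,::-1])
print(s["eef_pos"],s["tcp_rot"],s["contact_force"]);cv2.imwrite("pics/w5.png",i)
c=cam("wrist",s)
print([proj(c,p).round(1) for p in((.519,.3335,.04),(.519+.03*.9,.3335+.03*.42,.04))])
a=cv2.resize(i[200:400,200:440],(720,600),interpolation=cv2.INTER_CUBIC);cv2.imwrite("pics/c5.png",a)
E
```

```text
time: 5.77
eef_pos: [0.5141, 0.3314, 0.0725]
tcp_rot: [0.976, 0.217, -0.003, 0.001]
contact_force: [-0.6, -0.3, -1.3]
opening: 0.221
time: 6.1
eef_pos: [0.5166, 0.3336, 0.0777]
tcp_rot: [0.976, 0.218, 0.002, -0.0]
contact_force: [-0.6, -0.2, 0.4]
opening: 0.219
[0.51663412 0.33356743 0.07765976] [ 9.75939287e-01  2.18034355e-01  1.84126889e-03 -3.70348242e-04] [-0.62998681 -0.23377772  0.35533997]
[array([314.8, 267.7]), array([315.1, 218. ])]
```

View pics/c5.png

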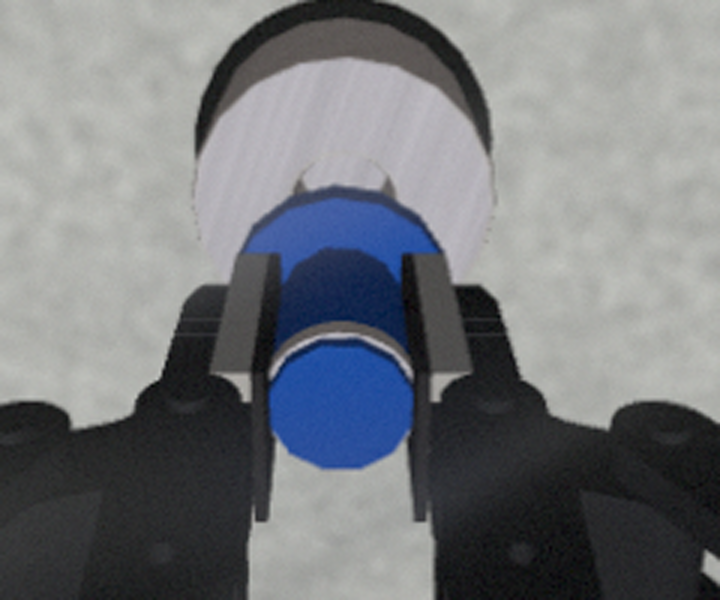

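The block face is centred at x≈314.7, as predicted, and the stopper is aligned at x≈314. Descending.

```bash
python3 -m jog '{"travel":[[0.5,-0.5,-8],[0,0,-6],[0,0,-4],[0,0,-3],[0,0,0]],"dr":[[0,0,0],[0,0,0],[0,0,0],[0,0,0],[0,0,0]],"jaw":[255,255,255,255,255]}'
python3 -m jog '{"travel":[[0,0,-3],[0,0,-3],[0,0,0],[0,0,0]],"dr":[[0,0,0],[0,0,0],[0,0,0],[0,0,0]],"jaw":[255,255,255,255]}'
```

```text
time: 6.57
eef_pos: [0.5162, 0.3328, 0.0535]
tcp_rot: [0.976, 0.218, 0.0, -0.0]
contact_force: [2.6, 1.1, -2.6]
opening: 0.219
time: 6.9
eef_pos: [0.5162, 0.3328, 0.048]
tcp_rot: [0.976, 0.218, 0.0, -0.0]
contact_force: [3.6, 1.5, -2.5]
opening: 0.217
```

```bash
python3 -m jog '{"travel":[[1.5,0.7,0],[0,0,-1.5],[0,0,0],[0,0,0]],"dr":[[0,0,0],[0,0,0],[0,0,0],[0,0,0]],"jaw":[255,255,255,255]}'
python3 -m jog '{"travel":[[0,0,-1],[0,0,0],[0,0,0]],"dr":[[0,0,0],[0,0,0],[0,0,0]],"jaw":[255,255,255]}'
```

```text
time: 7.23
eef_pos: [0.5168, 0.3331, 0.0465]
tcp_rot: [0.976, 0.218, -0.001, 0.0]
contact_force: [-0.4, -0.8, -0.2]
opening: 0.222
time: 7.48
eef_pos: [0.517, 0.3332, 0.0465]
tcp_rot: [0.976, 0.218, -0.001, 0.0]
contact_force: [-3.8, -2.2, 5.0]
opening: 0.218
```

Vertical contact at the expected height (0.0465 m) means the stopper is seated. I'll release it and check.

```bash
python3 -m jog '{"travel":[[0,0,0.5],[0,0,0],[0,0,0],[0,0,0]],"dr":[[0,0,0],[0,0,0],[0,0,0],[0,0,0]],"jaw":[200,150,110,90]}'
python3 -m jog '{"travel":[[0,0,5],[0,0,15],[0,0,35],[-10,-10,40],[-20,-10,30]],"dr":[[0,0,0],[0,0,0],[0,0,0],[0,0,0],[0,0,0]],"jaw":[90,90,90,90,90]}'
python3 -m jog '{"travel":[[-5,-10,20],[0,0,0],[0,0,0]],"dr":[[0,0,0],[0,0,0],[0,0,0]],"jaw":[90,90,90]}'
python3 - <<'E'
from h import *
s=get_state();i=np.ascontiguousarray(read_camera("wrist")[...,::-1]);print(s["eef_pos"])
c=cam("wrist",s);u=proj(c,(.519,.3335,.046)).astype(int);print(u)
h=cv2.cvtColor(i,cv2.COLOR_BGR2HSV);m=((h[...,0]>100)&(h[...,0]<130)&(h[...,1]>120)&(h[...,2]>60));b=blobs(i,m,60);print(b)
print([plane(c,q[0],z) for q in b for z in(.046,.076)])
cv2.imwrite("pics/c6.png",cv2.resize(i[max(0,u[1]-75):u[1]+75,u[0]-100:u[0]+100],(800,600),interpolation=cv2.INTER_CUBIC))
E
```

```text
time: 7.82
eef_pos: [0.5174, 0.3334, 0.046]
tcp_rot: [0.976, 0.218, 0.0, -0.0]
contact_force: [0.4, -0.3, 0.7]
opening: 0.634
time: 8.23
eef_pos: [0.4896, 0.3138, 0.174]
tcp_rot: [0.976, 0.218, 0.002, -0.0]
contact_force: [1.6, 0.0, 0.9]
opening: 0.646
time: 8.48
eef_pos: [0.4834, 0.3037, 0.1926]
tcp_rot: [0.976, 0.218, 0.002, -0.0]
contact_force: [0.1, -0.0, -0.1]
opening: 0.649
[0.48338049 0.30374065 0.19260406]
[299 172]
[(array([298.9, 173.2]), array([ 279,  153,   41,   41, 1182], dtype=int32))]
[array([0.51862748, 0.33384916, 0.046     ]), array([0.52215309, 0.33408313, 0.076     ])]
```

View pics/c6.png

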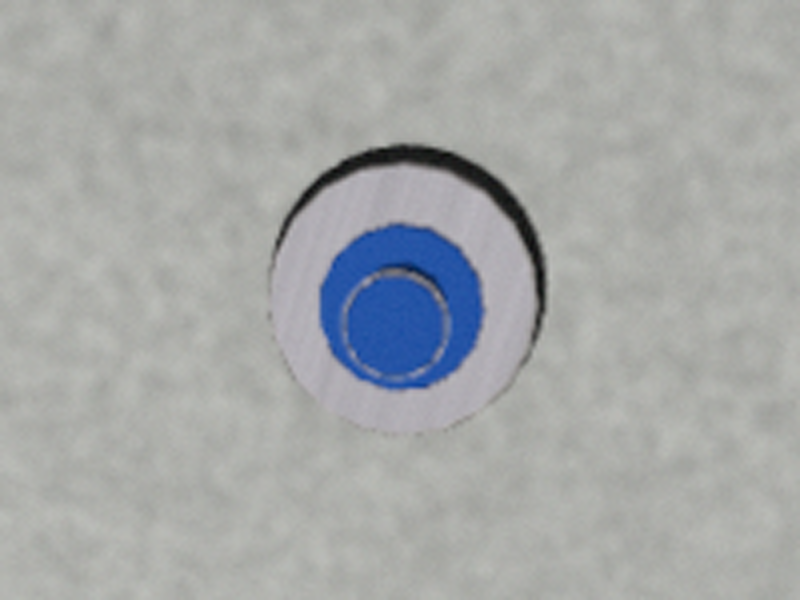

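The stopper is seated: the flange lies concentric on the block face with no gap visible. Next I'll go over the port to measure the open bore.

```bash
python3 -m jog '{"travel":[[0,-10,35],[0,-28,25],[-1,-40,7],[-1,-40,0],[-1,-40,0]],"dr":[[0,0,0],[0,0,0],[0,0,0],[0,0,0],[0,0,0]],"jaw":[90,90,60,60,60]}'
python3 -m jog '{"travel":[[-1,-40,0],[-1,-40,0],[-1,-40,0],[-1,-32,0],[0,-18,0]],"dr":[[0,0,0],[0,0,0],[0,0,0],[0,0,0],[0,0,0]],"jaw":[60,60,60,60,60]}'
python3 -m jog '{"travel":[[0,0,0],[0,0,0],[0,0,0],[0,0,0],[0,0,0]],"dr":[[0,0,0],[0,0,0],[0,0,0],[0,0,0],[0,0,0]],"jaw":[60,60,60,60,60]}'
python3 - <<'E'
from h import *
s=get_state();i=np.ascontiguousarray(read_camera("wrist")[...,::-1]);print(s["eef_pos"],get_state()["eef_pos"])
np.save("w7.npy",s["eef_pos"].tolist()+s["tcp_rot"].tolist());cv2.imwrite("pics/w7.png",i)
c=cam("wrist",s);u=proj(c,(.534,.0005,.175)).round().astype(int);print(u)
cv2.imwrite("pics/c7.png",cv2.resize(i[u[1]-45:u[1]+45,u[0]-60:u[0]+60],(800,600),interpolation=cv2.INTER_CUBIC))
E
```

```text
time: 8.95
eef_pos: [0.4794, 0.1445, 0.2564]
tcp_rot: [0.976, 0.219, -0.001, -0.0]
contact_force: [1.0, -1.1, -0.9]
opening: 0.764
time: 9.37
eef_pos: [0.4749, -0.0273, 0.2552]
tcp_rot: [0.976, 0.217, -0.002, -0.001]
contact_force: [0.7, 1.1, -0.4]
opening: 0.763
time: 9.78
eef_pos: [0.4756, -0.0232, 0.2572]
tcp_rot: [0.976, 0.219, -0.0, -0.0]
contact_force: [0.2, 0.2, 0.3]
opening: 0.762
[ 0.47558402 -0.02322449  0.25721155] [ 0.47563798 -0.02333411  0.25741089]
[319 156]
```

View pics/c7.png

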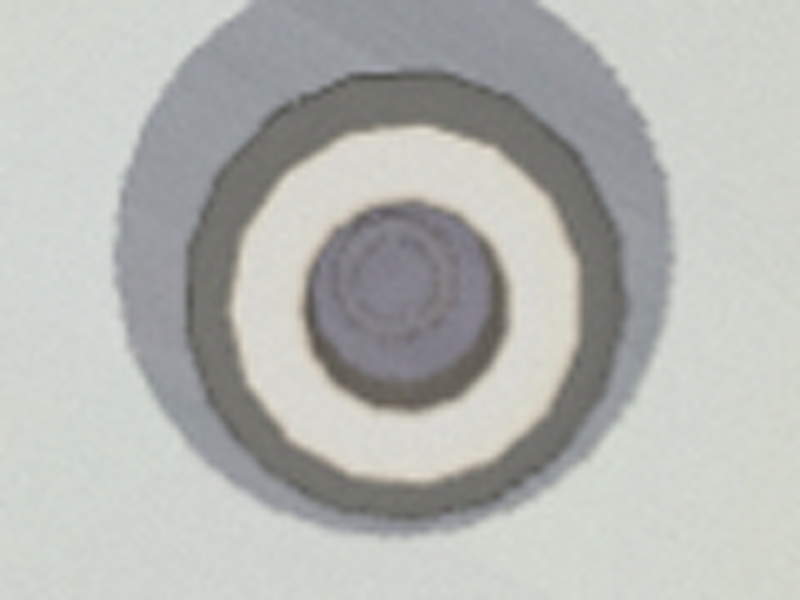

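The bore centre is at full-image (319.6,156.2), with the bush and bore concentric and the small weight visible below. Next I move to the probe and locate the green dot on the handle top.

```bash
python3 -m jog '{"travel":[[-1,-24,2],[-3,-38,0],[-3,-39,0],[-3,-39,0],[-3,-39,0]],"dr":[[0,0,0],[0,0,0],[0,0,0],[0,0,0],[0,0,0]],"jaw":[60,60,60,60,60]}'
python3 -m jog '{"travel":[[-3,-39,0],[-3,-39,0],[-3,-36,0],[-3,-24,0],[-1,-12,0]],"dr":[[0,0,0],[0,0,0],[0,0,0],[0,0,0],[0,0,0]],"jaw":[60,60,60,60,60]}'
python3 -m jog '{"travel":[[0,0,0],[0,0,0],[0,0,0],[0,0,0],[0,0,0]],"dr":[[0,0,0],[0,0,0],[0,0,0],[0,0,0],[0,0,0]],"jaw":[60,60,60,60,60]}'
python3 - <<'E'
from h import *
a=np.load("w7.npy");print("port",plane(cam("wrist",dict(eef_pos=a[:3],tcp_rot=a[3:])),(319.6,156.2),.175))
s=get_state();i=np.ascontiguousarray(read_camera("wrist")[...,::-1]);print(s["eef_pos"],get_state()["eef_pos"])
cv2.imwrite("pics/w8.png",i);c=cam("wrist",s);u=proj(c,(.450,-.352,.18)).round().astype(int);print(u)
h=cv2.cvtColor(i,cv2.COLOR_BGR2HSV)
for n,l,hh in(("green",40,85),("yellow",12,35)):
  m=(h[...,0]>l)&(h[...,0]<hh)&(h[...,1]>90)&(h[...,2]>40)
  x=(u[0]-50,u[1]-50,u[0]+50,u[1]+50);y,xx=np.where(m[x[1]:x[3],x[0]:x[2]]);print(n,len(y))
  for q in blobs(i,m,4,x):print(q,plane(c,q[0],.18))
  if n=="yellow" and len(y)>8:
    e=cv2.fitEllipse(np.c_[xx+x[0],y+x[1]].astype(np.float32));print(e,plane(c,e[0],.18))
E
```

```text
time: 10.25
eef_pos: [0.4626, -0.2042, 0.26]
tcp_rot: [0.976, 0.219, 0.0, 0.0]
contact_force: [0.2, 0.2, 0.2]
opening: 0.762
time: 10.67
eef_pos: [0.4493, -0.3558, 0.2595]
tcp_rot: [0.976, 0.217, -0.0, 0.0]
contact_force: [0.5, -0.3, -0.5]
opening: 0.767
time: 11.08
eef_pos: [0.4501, -0.352, 0.2598]
tcp_rot: [0.976, 0.219, 0.0, 0.0]
contact_force: [0.3, -0.2, -0.6]
opening: 0.764
port [ 5.33886555e-01 -2.95960935e-04  1.75000000e-01]
[ 0.45007691 -0.35198734  0.25984819] [ 0.45002118 -0.35221958  0.25991526]
[313 247]
green 163
(array([321.5, 223.2]), array([315, 218,  14,  12, 100], dtype=int32)) [ 0.46842359 -0.34973925  0.18      ]
(array([315.8, 246.1]), array([312, 242,   9,   9,  63], dtype=int32)) [ 0.4516519  -0.35336945  0.18      ]
yellow 134
(array([315.3, 231.8]), array([299, 226,  34,  20, 130], dtype=int32)) [ 0.46099941 -0.34853058  0.18      ]
((315.7839660644531, 243.8689727783203), (32.70549011230469, 33.657264709472656), 175.516357421875) [ 0.45314575 -0.35264522  0.18      ]
```

```bash
python3 -m jog '{"travel":[[1.5,-1.2,-20],[0,0,-36],[0,0,-36],[0,0,-26],[0,0,-14]],"dr":[[0,0,0],[0,0,0],[0,0,0],[0,0,0],[0,0,0]],"jaw":[60,60,60,60,60]}'
python3 -m jog '{"travel":[[0,0,0],[0,0,0],[0,0,0],[0,0,0],[0,0,0]],"dr":[[0,0,0],[0,0,0],[0,0,0],[0,0,0],[0,0,0]],"jaw":[80,110,140,160,170]}' 60
python3 -m jog '{"travel":[[0,0,0],[0,0,0],[0,0,0],[0,0,0],[0,0,0]],"dr":[[0,0,0],[0,0,0],[0,0,0],[0,0,0],[0,0,0]],"jaw":[180,200,255,255,255]}'
python3 -m jog '{"travel":[[0,0,0],[0,0,0]],"dr":[[0,0,0],[0,0,0]],"jaw":[255,255]}'
python3 -c "
from h import *
s=get_state();print(s['eef_pos'],s['tcp_rot'],s['contact_force'],s['wrist_torque'])"
```

```text
time: 11.55
eef_pos: [0.4496, -0.3521, 0.1234]
tcp_rot: [0.976, 0.219, -0.002, -0.003]
contact_force: [-0.0, 0.9, -0.1]
opening: 0.765
time: 11.97
eef_pos: [0.452, -0.3555, 0.1298]
tcp_rot: [0.976, 0.218, 0.001, 0.002]
contact_force: [-0.4, -0.2, 0.5]
opening: 0.334
time: 12.38
eef_pos: [0.4516, -0.3551, 0.1291]
tcp_rot: [0.976, 0.218, 0.0, 0.001]
contact_force: [-1.1, 1.2, 5.7]
opening: 0.262
time: 12.55
eef_pos: [0.4516, -0.355, 0.1291]
tcp_rot: [0.976, 0.218, 0.0, 0.001]
contact_force: [-0.4, 1.4, 6.0]
opening: 0.265
[ 0.45159502 -0.35503194  0.12910859] [9.75922440e-01 2.18116671e-01 4.34977623e-04 5.66050909e-04] [-0.37052018  1.39326023  6.00510911] [ 0.3213963   0.20327855 -0.00274507]
```

```bash
python3 -m jog '{"travel":[[0,0,3],[0,0,10],[0,0,20],[0,0,30],[0,0,35]],"dr":[[0,0,0],[0,0,0],[0,0,0],[0,0,0],[0,0,0]],"jaw":[255,255,255,255,255]}'
python3 -m jog '{"travel":[[0,0,35],[0,0,35],[0,0,22],[0,0,10],[0,0,0]],"dr":[[0,0,0],[0,0,0],[0,0,0],[0,0,0],[0,0,0]],"jaw":[255,255,255,255,255]}'
python3 -m jog '{"travel":[[4,15,0],[6,28,0],[8,36,0],[8,36,0],[8,36,0]],"dr":[[0,0,0],[0,0,0],[0,0,0],[0,0,0],[0,0,0]],"jaw":[255,255,255,255,255]}'
python3 -m jog '{"travel":[[8,36,0],[8,36,0],[8,36,0],[8,30,0],[6,20,0]],"dr":[[0,0,0],[0,0,0],[0,0,0],[0,0,0],[0,0,0]],"jaw":[255,255,255,255,255]}'
python3 -m jog '{"travel":[[0,0,0],[0,0,0],[0,0,0],[0,0,0],[0,0,0]],"dr":[[0,0,0],[0,0,0],[0,0,0],[0,0,0],[0,0,0]],"jaw":[255,255,255,255,255]}'
python3 - <<'E'
from h import *
s=get_state();i=np.ascontiguousarray(read_camera("wrist")[...,::-1]);print(s["eef_pos"],get_state()["eef_pos"],s["tcp_rot"])
np.save("w9.npy",s["eef_pos"].tolist()+s["tcp_rot"].tolist());cv2.imwrite("pics/w9.png",i);c=cam("wrist",s)
for n in("scene","top"):cv2.imwrite(f"pics/{n}9.png",read_camera(n)[...,::-1])
for o in(-.029,-.057,-.117):print(proj(c,s["eef_pos"]+[0.0,0,o]))
print("port",proj(c,(.5339,-.0003,.175)))
E
```

```text
time: 12.97
eef_pos: [0.4499, -0.3535, 0.2243]
tcp_rot: [0.976, 0.218, -0.001, -0.002]
contact_force: [0.6, -0.9, -1.5]
opening: 0.267
time: 13.38
eef_pos: [0.4518, -0.3554, 0.331]
tcp_rot: [0.976, 0.218, 0.001, 0.003]
contact_force: [0.1, -0.2, -1.7]
opening: 0.267
time: 13.8
eef_pos: [0.4841, -0.2009, 0.3239]
tcp_rot: [0.976, 0.218, -0.002, -0.002]
contact_force: [0.5, 0.7, -1.4]
opening: 0.266
time: 14.22
eef_pos: [0.5218, -0.0416, 0.3242]
tcp_rot: [0.976, 0.219, -0.002, -0.002]
contact_force: [-0.4, 0.2, -1.7]
opening: 0.262
time: 14.63
eef_pos: [0.5227, -0.0466, 0.327]
tcp_rot: [0.976, 0.217, -0.001, -0.0]
contact_force: [-0.3, -0.3, -1.1]
opening: 0.268
[ 0.52271288 -0.04655891  0.32695546] [ 0.52282533 -0.04657929  0.32719227] [ 9.76105456e-01  2.17296507e-01 -5.60427698e-04 -2.27619990e-04]
[313.03111855 276.8389584 ]
[313.10877387 258.78706372]
[313.22367424 232.07366676]
port [271.43327749 188.66978817]
```

Run:
```python
from h import *
i=cv2.imread("pics/w9.png");s=cv2.imread("pics/scene9.png");p=proj(cam("scene"),(.523,-.0466,.25)).astype(int);print(p)
a=cv2.resize(i[160:310,220:370],(600,600),interpolation=cv2.INTER_CUBIC)
b=cv2.resize(s[p[1]-90:p[1]+60,p[0]-20:p[0]+30],(200,600),interpolation=cv2.INTER_CUBIC)
cv2.imwrite("pics/c9.png",np.hstack([a,b]))
```

```text
[314 190]
```

View pics/c9.png

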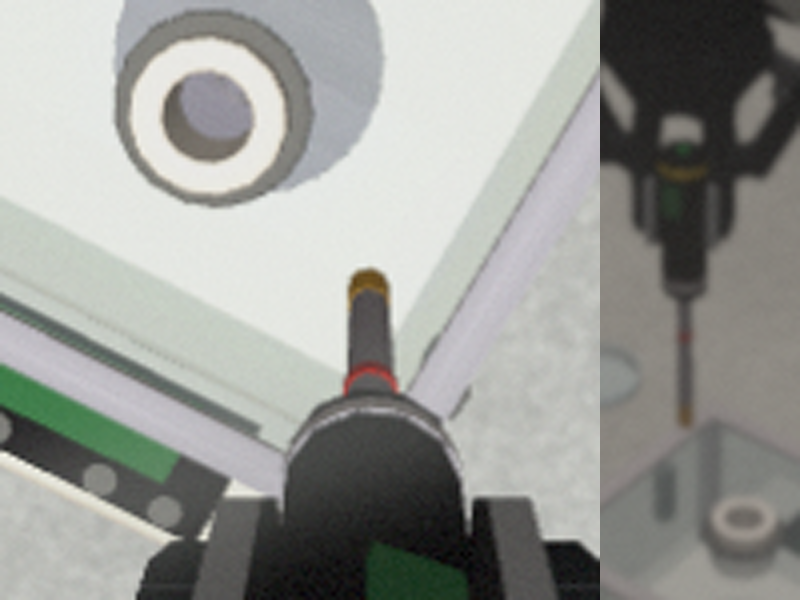

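The crop shows the port bush at about (273,188), the brass tip end at about (312.2,231.7) and the red ring at about (312.8,255). The scene strip on the right shows the probe hanging straight. I'll measure tip, ring and port numerically.

```bash
cat > meas.py <<'E'
from h import *
def meas(i,c,tcp,port=None):
    h=cv2.cvtColor(i,cv2.COLOR_BGR2HSV).astype(int);H,S,V=h[...,0],h[...,1],h[...,2]
    u=proj(c,tcp+[0,0,-.117]).round().astype(int);R=(u[0]-14,u[1]-12,u[0]+14,u[1]+34)
    br=(H>8)&(H<32)&(S>90)&(V>40);rd=((H<8)|(H>170))&(S>110)&(V>40)
    for n,m,o in(("brass",br,-.115),("red",rd,-.057)):
        b=blobs(i,m,5,R)
        for q in b:print(n,q[0],q[1].tolist(),"pred",proj(c,tcp+[0,0,o]).round(1))
if __name__=="__main__":
    a=np.load("w9.npy");c=cam("wrist",dict(eef_pos=a[:3],tcp_rot=a[3:]));i=cv2.imread("pics/w9.png")
    meas(i,c,a[:3])
    G=cv2.cvtColor(i,cv2.COLOR_BGR2HSV);w=((G[...,2]>200)&(G[...,1]<30)).astype(np.uint8)
    # bush ring: white annulus contour
    x0,y0=245,165;sub=i[y0:y0+50,x0:x0+55].astype(int)
    print(sub[23,:,:].mean(-1).round().astype(int).tolist());print(sub[:,28,:].mean(-1).round().astype(int).tolist())
    cs=cam("scene");s=cv2.imread("pics/scene9.png");h=cv2.cvtColor(s,cv2.COLOR_BGR2HSV).astype(int)
    tip=a[:3]+[0,0,-.115];rg=a[:3]+[0,0,-.057]
    for n,m,X in(("brass",(h[...,0]>8)&(h[...,0]<32)&(h[...,1]>60),tip),("red",((h[...,0]<8)|(h[...,0]>170))&(h[...,1]>60),rg)):
        u=proj(cs,X);r=u.astype(int);print("scene",n,u.round(1),[(q[0],q[1].tolist()) for q in blobs(s,m,2,(r[0]-10,r[1]-10,r[0]+10,r[1]+10))])
    print("top cap",proj(cs,a[:3]+[0,0,.051]))
E
python3 meas.py
```

```text
brass [311.6 230.6] [307, 228, 10, 7, 45] pred [313.2 232.8]
red [311.6 253.3] [306, 251, 13, 8, 34] pred [313.1 258.8]
[230, 230, 227, 186, 122, 128, 133, 173, 228, 232, 232, 232, 233, 231, 223, 173, 96, 96, 96, 99, 110, 135, 146, 151, 151, 148, 147, 149, 150, 149, 151, 147, 150, 150, 150, 152, 150, 157, 192, 230, 230, 230, 231, 231, 229, 214, 155, 117, 132, 129, 126, 125, 120, 138, 173]
[130, 131, 129, 117, 173, 221, 230, 231, 231, 232, 231, 229, 200, 160, 146, 145, 149, 149, 152, 153, 149, 148, 150, 150, 146, 150, 147, 148, 147, 129, 115, 112, 112, 114, 111, 154, 217, 232, 231, 230, 231, 231, 228, 183, 136, 126, 132, 213, 228, 229]
scene brass [314.5 204.7] [(array([315. , 203.5]), [314, 202, 3, 4, 12])]
scene red [314.6 182.6] [(array([314.7, 183.7]), [314, 183, 2, 2, 3])]
top cap [314.64494554 136.71157861]
```

The port projection is confirmed to within 0.2 px. The probe leans about 0.8° in the jaw plane, with the tip towards tool −y, and the scene view agrees. I'll correct the lean while moving over the port.

```bash
python3 -m jog '{"travel":[[3,14,0],[5,20,0],[3,12,0],[0,0,0],[0,0,0]],"dr":[[-0.4,-0.2,0],[-0.3,-0.1,0],[0,0,0],[0,0,0],[0,0,0]],"jaw":[255,255,255,255,255]}'
python3 -m jog '{"travel":[[0,0,0],[0,0,0],[0,0,0],[0,0,0],[0,0,0]],"dr":[[0,0,0],[0,0,0],[0,0,0],[0,0,0],[0,0,0]],"jaw":[255,255,255,255,255]}'
cat > chk.py <<'E'
from meas import *
import sys
s=get_state();i=np.ascontiguousarray(read_camera("wrist")[...,::-1]);s2=get_state();print(s["eef_pos"].round(4),s2["eef_pos"].round(4))
R=Ro.from_quat(s["tcp_rot"]).as_matrix();print("z axis",R[:,2].round(4),"F",s["contact_force"].round(1))
cv2.imwrite(f"pics/{sys.argv[1]}.png",i);c=cam("wrist",s);meas(i,c,s["eef_pos"])
sc=np.ascontiguousarray(read_camera("scene")[...,::-1]);cv2.imwrite(f"pics/s{sys.argv[1]}.png",sc)
cs=cam("scene");h=cv2.cvtColor(sc,cv2.COLOR_BGR2HSV).astype(int)
for n,m,o in(("brass",(h[...,0]>8)&(h[...,0]<32)&(h[...,1]>60),-.115),("red",((h[...,0]<8)|(h[...,0]>170))&(h[...,1]>60),-.057)):
    u=proj(cs,s["eef_pos"]+[0,0,o]);r=u.astype(int);print("scene",n,u.round(1),[(q[0],q[1].tolist()) for q in blobs(sc,m,2,(r[0]-10,r[1]-10,r[0]+10,r[1]+10))])
E
python3 chk.py a1
```

```text
time: 15.2
eef_pos: [0.5341, 0.0004, 0.3277]
tcp_rot: [0.976, 0.219, 0.001, 0.007]
contact_force: [-0.6, 0.1, -1.4]
opening: 0.27
time: 15.62
eef_pos: [0.5341, -0.0001, 0.3277]
tcp_rot: [0.976, 0.218, 0.001, 0.007]
contact_force: [0.1, 0.4, -2.0]
opening: 0.265
[ 5.341e-01 -1.000e-04  3.277e-01] [0.5341 0.     0.3277]
z axis [ 0.0052 -0.0123 -0.9999] F [ 0.1  0.4 -2. ]
brass [311.5 230.3] [307, 227, 10, 9, 54] pred [311.2 232.9]
red [311.7 253.2] [306, 251, 13, 8, 33] pred [311.9 258.8]
scene brass [329.8 215. ] [(array([329.8, 213.9]), [329, 212, 3, 5, 12])]
scene red [330.5 192.7] [(array([330.3, 194. ]), [329, 193, 3, 3, 7])]
```

Tip and ring now line up with the vertical through the TCP, and the TCP is within 0.4 mm of the port axis. Lowering.

```bash
python3 -m jog '{"travel":[[0,-0.2,-8],[0,0,-10],[0,0,-8],[0,0,-4],[0,0,0]],"dr":[[0,0,0],[0,0,0],[0,0,0],[0,0,0],[0,0,0]],"jaw":[255,255,255,255,255]}'
python3 -m jog '{"travel":[[0,0,0],[0,0,0],[0,0,0]],"dr":[[0,0,0],[0,0,0],[0,0,0]],"jaw":[255,255,255]}'
python3 chk.py a2
python3 - <<'E'
from h import *
i=cv2.imread("pics/a2.png");s=get_state();c=cam("wrist",s);u=proj(c,(.5339,-.0003,.175));print(u)
r=u.round().astype(int)
a=cv2.resize(i[r[1]-50:r[1]+50,r[0]-50:r[0]+50],(600,600),interpolation=cv2.INTER_CUBIC);cv2.imwrite("pics/ca2.png",a)
G=i.mean(-1).round().astype(int);print(r);print(G[r[1]-12,r[0]-35:r[0]+36].tolist())
E
```

```text
time: 16.13
eef_pos: [0.5331, 0.0004, 0.2952]
tcp_rot: [0.976, 0.218, -0.001, 0.006]
contact_force: [0.1, -0.2, -2.7]
opening: 0.261
time: 16.38
eef_pos: [0.5344, 0.0001, 0.2983]
tcp_rot: [0.976, 0.218, 0.002, 0.007]
contact_force: [-0.3, -0.1, -0.7]
opening: 0.266
[5.344e-01 1.000e-04 2.983e-01] [5.344e-01 1.000e-04 2.983e-01]
z axis [ 0.0063 -0.0124 -0.9999] F [-0.3 -0.1 -0.7]
brass [311.5 230.8] [307, 227, 11, 10, 51] pred [311.1 233. ]
red [311.6 253.2] [306, 251, 13, 8, 32] pred [311.8 258.9]
scene brass [329.5 225.8] [(array([329.2, 225. ]), [328, 223, 3, 5, 13])]
scene red [330.1 204.4] [(array([330., 206.]), [329, 205, 3, 3, 5])]
[311.29335731 230.81702157]
[311 231]
[226, 225, 211, 173, 172, 170, 173, 174, 175, 167, 143, 111, 129, 127, 126, 124, 119, 110, 148, 213, 228, 229, 229, 228, 228, 229, 229, 228, 227, 227, 226, 217, 199, 200, 194, 173, 176, 184, 193, 220, 226, 226, 225, 228, 227, 229, 228, 229, 228, 228, 228, 223, 191, 114, 119, 124, 122, 122, 123, 112, 120, 157, 169, 170, 169, 172, 189, 218, 225, 226, 226]
```

Tip (311.5) and bush centre (311.5) coincide. Continuing down in two stages.

```bash
python3 -m jog '{"travel":[[-0.3,-0.3,-7],[0,0,-8],[0,0,-8],[0,0,-6],[0,0,-3]],"dr":[[0,0,0],[0,0,0],[0,0,0],[0,0,0],[0,0,0]],"jaw":[255,255,255,255,255]}'
python3 -m jog '{"travel":[[0,0,-6],[0,0,-8],[0,0,-7],[0,0,-5],[0,0,-3]],"dr":[[0,0,0],[0,0,0],[0,0,0],[0,0,0],[0,0,0]],"jaw":[255,255,255,255,255]}'
python3 -m jog '{"travel":[[0,0,0],[0,0,0],[0,0,0],[0,0,0],[0,0,0]],"dr":[[0,0,0],[0,0,0],[0,0,0],[0,0,0],[0,0,0]],"jaw":[255,255,255,255,255]}'
python3 chk.py a3
python3 - <<'E'
from h import *
s=get_state();c=cam("wrist",s);i=cv2.imread("pics/a3.png");u=proj(c,(.5339,-.0003,.175));r=u.round().astype(int);print(u)
cs=cam("scene");p=proj(cs,(.5339,-.0003,.175)).round().astype(int);sc=cv2.imread("pics/sa3.png")
a=cv2.resize(i[r[1]-50:r[1]+50,r[0]-35:r[0]+35],(420,600),interpolation=cv2.INTER_CUBIC)
b=cv2.resize(sc[p[1]-30:p[1]+30,p[0]-19:p[0]+19],(380,600),interpolation=cv2.INTER_CUBIC)
cv2.imwrite("pics/ca3.png",np.hstack([a,b]));print(r,p)
E
```

```text
time: 16.9
eef_pos: [0.533, -0.0, 0.2635]
tcp_rot: [0.976, 0.218, -0.0, 0.006]
contact_force: [-0.3, 0.7, -1.3]
opening: 0.264
time: 17.32
eef_pos: [0.5334, -0.0001, 0.2354]
tcp_rot: [0.976, 0.218, 0.001, 0.006]
contact_force: [0.4, 0.3, -0.7]
opening: 0.265
time: 17.73
eef_pos: [0.5341, -0.0002, 0.2372]
tcp_rot: [0.976, 0.218, 0.002, 0.007]
contact_force: [1.0, 0.1, -1.8]
opening: 0.261
[ 5.341e-01 -2.000e-04  2.372e-01] [ 5.340e-01 -2.000e-04  2.371e-01]
z axis [ 0.0062 -0.0124 -0.9999] F [ 1.   0.1 -1.8]
red [311.5 253.2] [306, 251, 13, 8, 33] pred [311.8 258.9]
scene brass [328.9 246.7] []
scene red [329.5 226.8] [(array([329.5, 228.5]), [329, 228, 2, 2, 4])]
[311.91368598 256.25020278]
[312 256] [329 229]
```

View pics/ca3.png

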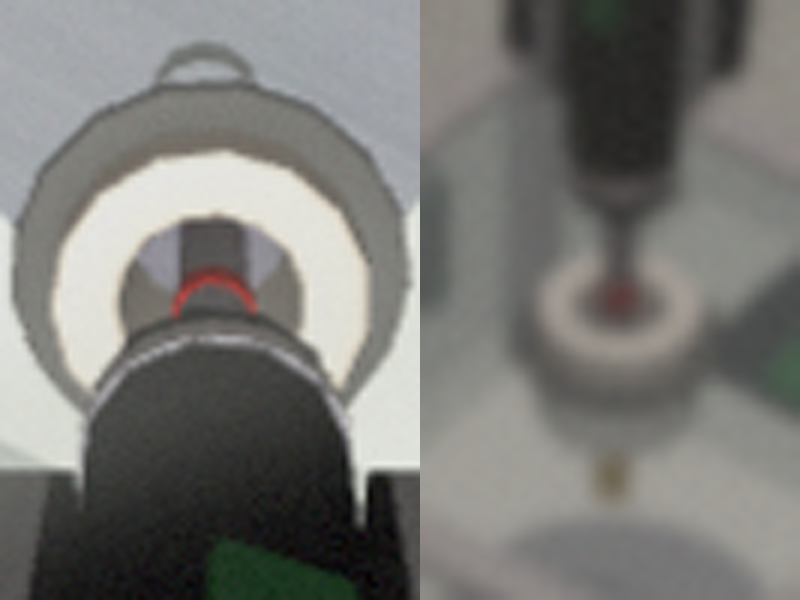

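The probe is centred to within about 0.5 mm: bore 118–303, ring 172–258 in the left crop. The ring sits at or slightly above the mouth, and the height needs a sub-pixel check.

Run:
```python
from h import *
cs=cam("scene")
T=dict(a1=(.5341,-.0001,.3277),a2=(.5344,.0001,.2983),a3=(.5341,-.0002,.2372))
for k,t in T.items():
    t=np.array(t);f=cv2.imread(f"pics/s{k}.png").astype(float);b,g,r=f[...,0],f[...,1],f[...,2]
    red=r-np.maximum(g,b);u=proj(cs,t+[0,0,-.057]);x,y=u.round().astype(int)
    w=red[y-7:y+9,x-3:x+4].sum(1);w=np.clip(w-np.median(w)-3,0,None);yr=(w*np.arange(y-7,y+9)).sum()/w.sum()
    s=(proj(cs,t+[0,0,-.067])-u)[1]/10
    u2=proj(cs,t+[0,0,-.115]);x2,y2=u2.round().astype(int);br=(r-b)[y2-9:y2+9,x2-3:x2+4].sum(1);br=np.clip(br-np.median(br)-5,0,None)
    print(k,"ring row",yr.round(2),"pred",u[1].round(2),"px/mm",s.round(3),"lower by mm",((yr-u[1])/s).round(1),"| brass rows",br.round().astype(int).tolist(),"start",y2-9,"tip pred",proj(cs,t+[0,0,-.117])[1].round(1))
f=cv2.imread("pics/sa2.png").mean(-1);p=proj(cs,(.5339,-.0003,.175));print("port pred",p)
x,y=p.round().astype(int)
print(y-14,f[y-14:y+15,x-1:x+2].mean(1).round().astype(int).tolist());print(x-14,f[y-1:y+2,x-14:x+15].mean(0).round().astype(int).tolist())
print("outer ell y",proj(cs,np.array((.5339,-.0003,.175))+.018*np.array([-.84,-.54,0])),proj(cs,np.array((.5339,-.0003,.175))-.018*np.array([-.84,-.54,0])))
print("bore y",proj(cs,np.array((.5339,-.0003,.175))+.010*np.array([-.84,-.54,0])),proj(cs,np.array((.5339,-.0003,.175))-.010*np.array([-.84,-.54,0])))
```

```text
a1 ring row 194.02 pred 192.72 px/mm 0.397 lower by mm 3.3 | brass rows [0, 0, 0, 0, 0, 30, 62, 90, 96, 88, 62, 20, 0, 0, 0, 0, 0, 0] start 206 tip pred 215.8
a2 ring row 205.74 pred 204.34 px/mm 0.382 lower by mm 3.7 | brass rows [0, 0, 0, 0, 0, 0, 36, 68, 82, 78, 52, 16, 0, 0, 0, 4, 10, 0] start 217 tip pred 226.5
a3 ring row 228.15 pred 226.8 px/mm 0.353 lower by mm 3.8 | brass rows [0, 0, 0, 0, 0, 7, 33, 67, 80, 80, 66, 35, 6, 0, 0, 0, 0, 0] start 238 tip pred 247.4
port pred [329.40330319 228.57299813]
215 [85, 84, 85, 85, 87, 85, 86, 84, 84, 86, 86, 86, 89, 95, 102, 106, 116, 134, 146, 140, 122, 108, 98, 90, 88, 99, 112, 117, 121]
315 [125, 123, 119, 112, 101, 98, 110, 134, 150, 147, 129, 112, 104, 102, 101, 101, 103, 104, 112, 129, 147, 153, 143, 126, 121, 123, 117, 105, 91]
outer ell y [329.44772095 223.13201366] [329.35776164 234.15223225]
bore y [329.42811578 225.53349274] [329.37814379 231.65516848]
```

Correcting the scene ring row for the near-surface offset (the visible face is 4 mm towards the camera, about 1 px) puts the ring 4–5 mm above the mouth. That agrees with kinematics at 5 mm; the wrist view says 3–4. I'll lower it 4.5 mm.

```bash
python3 -m jog '{"travel":[[0,0,-2.5],[0,0,-2],[0,0,0],[0,0,0],[0,0,0]],"dr":[[0,0,0],[0,0,0],[0,0,0],[0,0,0],[0,0,0]],"jaw":[255,255,255,255,255]}'
python3 -m jog '{"travel":[[0,0,0],[0,0,0],[0,0,0],[0,0,0],[0,0,0]],"dr":[[0,0,0],[0,0,0],[0,0,0],[0,0,0],[0,0,0]],"jaw":[255,255,255,255,255]}'
python3 chk.py a4
python3 - <<'E'
from h import *
s=get_state();c=cam("wrist",s);i=cv2.imread("pics/a4.png").mean(-1);u=proj(c,(.5339,-.0003,.175));x,y=u.round().astype(int);print(u,np.abs(s["dq"]).max(),s["time"])
print(x-22,i[y-9,x-22:x+23].round().astype(int).tolist())
f=cv2.imread("pics/sa4.png").astype(float);r=f[...,2]-f[...,:2].max(-1);cs=cam("scene");q=proj(cs,(.5339,-.0003,.175));x,y=q.round().astype(int)
w=r[y-7:y+9,x-3:x+4].sum(1);w=np.clip(w-np.median(w)-3,0,None);print("ring row",(w*np.arange(y-7,y+9)).sum()/w.sum(),"expect near-face",q[1]+1.0)
E
```

```text
time: 18.25
eef_pos: [0.5338, -0.0002, 0.2321]
tcp_rot: [0.976, 0.218, 0.001, 0.007]
contact_force: [-0.6, 0.6, -1.6]
opening: 0.265
time: 18.67
eef_pos: [0.5338, -0.0001, 0.2322]
tcp_rot: [0.976, 0.218, 0.001, 0.007]
contact_force: [1.0, -0.8, -1.5]
opening: 0.267
[ 5.338e-01 -1.000e-04  2.322e-01] [ 5.338e-01 -1.000e-04  2.322e-01]
z axis [ 0.0053 -0.0122 -0.9999] F [ 1.  -0.8 -1.5]
red [311.5 253.2] [306, 251, 13, 8, 33] pred [311.9 258.8]
scene brass [328.9 248.3] [(array([329. , 247.5]), [329, 247, 1, 2, 2])]
scene red [329.5 228.5] [(array([329., 230.]), [328, 230, 3, 1, 3])]
[312.12886814 258.70693871] 0.0012560464338880538 18.7667
290 [225, 225, 224, 226, 224, 224, 223, 222, 215, 188, 144, 145, 146, 147, 149, 149, 132, 84, 82, 81, 74, 77, 76, 77, 82, 83, 84, 90, 116, 146, 146, 147, 144, 143, 136, 154, 206, 221, 223, 224, 223, 223, 221, 223, 222]
ring row 230.13170731707316 expect near-face 229.5729981254803
```

Stem centre is 312.2 px against bore centre 312.4, the arm is still, there is no contact force, and the ring is level to about 1 mm. Handing in.

```bash
python3 -c "
from plant import *
print(sign_off())"
```

```text
the job is handed in; nothing more can be done
None
```

I finished both parts and handed in at about 18.8 s of the allowed 69 s. The stopper is in the parking block, and the probe is held in the port with its ring level with the mouth.

**Stopper:** I lifted it out of the port and set it plug down in the block. It met about 5 N of vertical contact at the expected seated height. A close view after release showed the flange lying concentric and flat on the block face.

**Probe:** I drew it out of the grey stand and corrected a lean of about 0.8° in the grip. I then lowered it through the open port with no sign of contact in the force readings (under 2 N beyond its own weight).

**Last checks:**
- **Centring:** the stem is within about 0.2 px (about 0.15 mm) of the bore centre across the jaws. Along the wrist camera's line of sight I could only judge it to about 1 mm.
- **Stillness:** the arm was at rest, with joint speeds of about 0.001 rad/s.
- **Ring height:** the sources do not fully agree. Kinematics puts the ring level with the mouth to within 0.3 mm. The scene camera suggests it is 0.7–1.5 mm low. The wrist view taken just before the last 4.5 mm of lowering implies it may be up to about 1 mm low.

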